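Sort the pigment pots back onto their own drip coasters

ROBOT

A 6-joint arm with a two-finger parallel gripper is mounted at the origin on the work surface. World frame = base frame: x ahead of the robot, y to its left, z up, the work surface at z = 0. Lengths are in mm, angles in rad, forces in N, time in s.
With the tool pointing down it reaches from about 200 to 875 mm from the base axis. Payload 3.4 kg.
Tool frame: the origin (TCP) lies where the fingers leave the gripper's body, on its centre line; the fingertips stand 97 mm ahead of it and the grasp point (between the pads) lies 78 mm ahead of it; x points along the fingers, y is the direction in which the jaws open and shut, and the axes are right-handed (so a half turn about x gives the same grasp; the last joint's range is limited). The gripper opens to 94 mm and grips with 3 to 60 N. Pads are 16 mm wide; open, the fingers measure 119 mm over their backs; the gripper's body (75 mm by 177 mm) begins 78 mm behind the grasp point.
Start: joints at [-1.377, 0.276, 1.505, -0, 1.361, -0.121], TCP at [178.033, -546.772, 302.693] pointing down, gripper open.
Joint ranges: [-2.89, 2.89], [-0.75, 2.08], [0.22, 2.7], [-1.18, 4.32], [0.11, 2.71], [-2.7, 2.7]. Speed limits (rad/s): [2.57, 2.57, 3.14, 3.14, 3.14, 3.14].

INTERFACE

Orientations are given as a rotation vector (axis times angle).
In Python, from workcell import manip gives the robot as it stands.
- The arm moves only by the tool send_rows, never from a script. Its argument "plan" is text: rows parted by semicolons, each of 5 numbers parted by spaces: the shift along the tool's x, y, z in mm, then the turn about the tool's x in rad, then the opening, from -1 (shut) to 1 (fully open), so that 0 is half open. A call has 1 to 20 rows; each row shifts and turns the pose as measured when the row begins, along the tool's axes as they then stand; what a row does not reach is not made up. A row lasts 1/8 s, in which the tool goes at most 62.5 mm and 10.7 degrees, less where a joint would pass 70% of its speed; a pose out of reach is approached as far as the arm can. A call with a gripper value outside its range is refused whole. The fingers move at their own pace and stop on an object; "squeeze" is the grip in N (left out, the last holds). Time passes only in rows, so rows that do not move let the fingers close. It gives the time, the measured TCP pose, the force and the opening at its end, in the units of the state.
- manip.observe(): the state, without advancing time (a new reading comes with each control period).
- manip.get_image(name): name is "scene" or "top"; returns (picture, depth): 420x560x3 uint8, red, green, blue; 420x560 float32, mm along the optical axis (not along the pixel's ray), 0 where there is no reading.
- manip.camera_info(name): a dict with "fx", "fy", "cx", "cy" (pixels), "R" (3x3) and "t" (3): a world point X has camera coordinates R X + t. Camera axes: x right, y down, z forward; pixel columns grow to the right and rows downward; lengths in mm; the calibration is good to about 2 mm. A picture is of the moment at which its call begins. camera_info takes no time and is no camera call.
- manip.close_job(): hands the job in, once; it reports no verdict.
The state is a dict: "time_s": time; "joints": joint angles; "qvel": joint speeds; "effort": joint torques, N m; "eef_pos": TCP position; "orientation": TCP orientation; "force": force on the tool from outside, world axes, zero at the start; "moment": the same for the moment, N m; "gripper_width": finger opening in mm.
Only numpy, scipy, OpenCV 4.12 (cv2) and the standard library are available. Lean on these libraries where they do the work, as an engineer would, in place of code of your own. Each camera call takes 0.05 s, during which the arm holds its last target.

TASK

First clear the grey tray by putting the two cast test plugs, one at a time, through the neck of the glass jar. Then, using the emptied tray as the in-between spot where one pot is set down and let go, swap the three pigment pots round until each stands flat inside the drip coaster of its own colour. Keep the pots upright and lower them into place, do not drop them.

Things in the scene. Friction and masses are not known exactly. Their poses are not given: they have to be found in the camera images.
- pot_red: closed pigment pot with red body and red lid, white band round its lower body; upright plain cylinder 46 mm diameter, 75 mm tall, about 0.1 to 0.2 kg, loose; can be gripped from above anywhere on its side. Origin: centre of its underside, z along its axis towards the lid
- pot_yellow: closed pigment pot with yellow body and yellow lid, white band round its lower body; upright plain cylinder 46 mm diameter, 75 mm tall, about 0.1 to 0.2 kg, loose; can be gripped from above anywhere on its side. Origin: centre of its underside, z along its axis towards the lid
- pot_blue: closed pigment pot with blue body and blue lid, white band round its lower body; upright plain cylinder 46 mm diameter, 75 mm tall, about 0.1 to 0.2 kg, loose; can be gripped from above anywhere on its side. Origin: centre of its underside, z along its axis towards the lid
- plug_green: cast resin test plug, green cylinder with a thin brass line near the top; 20 mm diameter, 45 mm tall, about 0.02 kg, loose, standing upright in the grey tray at the start, about 52 mm (centre to centre) from the other plug along the tray's x axis. Origin: centre of its underside, z along its axis to the top
- plug_pearl: cast resin test plug, pearly white cylinder with a thin brass line near the top; 20 mm diameter, 45 mm tall, about 0.02 kg, loose, standing upright in the grey tray at the start, about 52 mm (centre to centre) from the other plug along the tray's x axis. Origin: centre of its underside, z along its axis to the top
- coaster_red: round red drip coaster, 82 mm outer diameter, floor 4 mm thick, rim 9 mm high and 5 mm thick (inside diameter 72 mm); fixed to the table. At the start a pot of another colour stands on it. Origin: centre of its underside, on the table
- coaster_yellow: round yellow drip coaster, 82 mm outer diameter, floor 4 mm thick, rim 9 mm high and 5 mm thick (inside diameter 72 mm); fixed to the table. At the start a pot of another colour stands on it. Origin: centre of its underside, on the table
- coaster_blue: round blue drip coaster, 82 mm outer diameter, floor 4 mm thick, rim 9 mm high and 5 mm thick (inside diameter 72 mm); fixed to the table. At the start a pot of another colour stands on it. Origin: centre of its underside, on the table
- tray: mid-grey rectangular tray, 118 x 88 mm outside (x, y), 110 x 80 mm inside, floor 4 mm thick, rim 9 mm high; fixed to the table. Origin: centre of its underside, on the table; x along its long side
- jar: clear glass sample jar, empty at the start, 105 mm tall with a narrow upright neck: body 84 mm diameter up to 60 mm, tapering to the neck between 60 and 85 mm, neck 46 mm outside and 38 mm inside diameter with a white ring round it just below the open mouth; inner floor at 5 mm; fixed to the table. Origin: centre of its underside, on the table, z up through the mouth (mouth at z = 105 mm)

How it is judged:
By the outcome, as a careful person would: the job done as asked, in the order asked, and still so for the second after the job is handed in, with the robot touching nothing.
It also fails if it takes over 136 s, if anything falls off the work surface, if the arm or the gripper's body presses on something with over 40 N, if the wrist force passes 120 N, or if a joint passes its speed limit or range.

## Working session

There is one attempt and no reset: what is moved stays moved. The work goes in short steps, Python scripts to look and compute and a tool call to move; the robot and the scene stay as the last step left them, time stands still between calls to the robot, and variables do not carry over. Pictures are saved under pics/ and viewed, and the job is handed in when it is done.

Besides the shell and the picture viewer there is one more tool, called after ">>>" as name(argument=value, ...) on one line, values as JSON. send_rows: Moves the arm, as the interface text tells. Its arguments: {"type":"object","properties":{"plan":{"type":"string"},"squeeze":{"type":"number"}},"required":["plan"]}

```bash
mkdir -p pics; ls; python3 - <<'E'
from workcell import manip
import cv2
s=manip.observe(); print(s)
for n in("scene","top"):
    im,d=manip.get_image(n); cv2.imwrite(f"pics/{n}0.png",cv2.cvtColor(im,cv2.COLOR_RGB2BGR)); print(n,manip.camera_info(n))
E
```

```text
pics
{'time_s': 0.0, 'joints': array([-1.37700449e+00,  2.76573389e-01,  1.50610176e+00, -2.34278683e-05,
        1.36064558e+00, -1.20981047e-01]), 'qvel': array([-0.00012956,  0.00026618, -0.00016867,  0.00153072,  0.00029318,
       -0.00128074]), 'effort': array([ 3.15091260e-03, -4.04571676e+01, -2.37223488e+01,  7.04648369e-02,
        3.43693967e-02, -1.42540171e-04]), 'eef_pos': array([ 177.9466523 , -546.37957199,  301.82938921]), 'orientation': array([ 2.05213489,  0.32748432, -2.05231315]), 'force': array([ 0.19400172, -1.33145936, -0.09607825]), 'moment': array([-0.02725983, -0.01033742, -0.01826493]), 'gripper_width': 93.9534827973653}
scene {'fx': 463.5745636733399, 'fy': 463.5745636733399, 'cx': 279.98939737744206, 'cy': 208.82361114185284, 'R': array([[-3.40458742e-02,  9.99420136e-01, -5.19949362e-04],
       [ 7.52484479e-01,  2.52914663e-02, -6.58124190e-01],
       [-6.57729417e-01, -2.27976672e-02, -7.52909211e-01]]), 't': array([   5.41921146, -378.49416345, 1168.38701709])}
top {'fx': 456.5298557392089, 'fy': 456.5298557392089, 'cx': 278.875228483167, 'cy': 205.10605448285645, 'R': array([[ 0.02928871, -0.99940351,  0.01829728],
       [-0.99424696, -0.03101461, -0.10252354],
       [ 0.10302987, -0.01518923, -0.99456228]]), 't': array([-39.07585171, 532.33299002, 802.97743757])}
```

View pics/scene0.png

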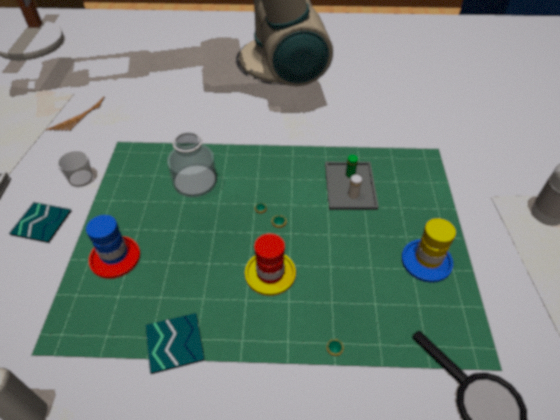

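View pics/top0.png

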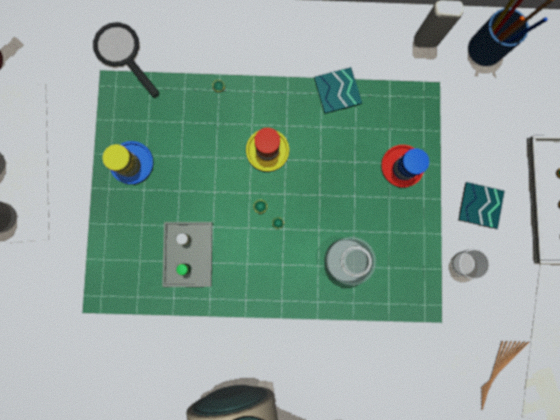

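The scene view shows the blue pot on the red coaster (108,245), red on yellow (270,262) and yellow on blue (432,250). The jar is at (192,165), and the tray is at (352,185) with the two plugs in it. In the top view the pots are at (415,162), (267,140) and (117,158), the tray at (188,254), and the jar mouth near (356,261). Next I'll measure these positions.

```bash
cat > h.py <<'E'
import numpy as np, cv2
from workcell import manip
from scipy.spatial.transform import Rotation as Ro
def ray(n,uv,z):
    c=manip.camera_info(n); R=np.array(c['R']);t=np.array(c['t'])
    C=-R.T@t; d=R.T@np.array([(uv[0]-c['cx'])/c['fx'],(uv[1]-c['cy'])/c['fy'],1])
    return C+d*(z-C[2])/d[2]
def proj(n,X):
    c=manip.camera_info(n); p=np.array(c['R'])@X+c['t']
    return np.array([c['fx']*p[0]/p[2]+c['cx'],c['fy']*p[1]/p[2]+c['cy']])
def grab(n,f=None):
    im,d=manip.get_image(n)
    if f: cv2.imwrite(f"pics/{f}.png",cv2.cvtColor(im,cv2.COLOR_RGB2BGR))
    return im,d
def pts(n,d,m):
    "world points of masked pixels from depth"
    c=manip.camera_info(n); v,u=np.nonzero(m&(d>0)); z=d[v,u]
    P=np.stack([(u-c['cx'])/c['fx']*z,(v-c['cy'])/c['fy']*z,z],1)
    return (P-c['t'])@np.array(c['R'])
RNG={'red':[(0,6),(174,180)],'yellow':[(22,33)],'blue':[(105,125)]}
def cmask(im,col,smin=150,vmin=60):
    h=cv2.cvtColor(im,cv2.COLOR_RGB2HSV); m=np.zeros(h.shape[:2],bool)
    for a,b in RNG[col]: m|=(h[...,0]>=a)&(h[...,0]<=b)
    return m&(h[...,1]>smin)&(h[...,2]>vmin)
def circ(P):
    "least squares circle xy"
    A=np.c_[2*P[:,:2],np.ones(len(P))]; s=np.linalg.lstsq(A,(P[:,:2]**2).sum(1),rcond=None)[0]
    return s[:2],np.sqrt(s[2]+s[0]**2+s[1]**2)
def state():
    s=manip.observe(); R=Ro.from_rotvec(s['orientation']).as_matrix()
    return s,R
E
python3 - <<'E'
from h import *
s,R=state(); print("R",R.round(3).tolist())
for n in("top","scene"):
    im,d=grab(n)
    for c in RNG:
        m=cmask(im,c); P=pts(n,d,m)
        ok=(P[:,0]>150)&(P[:,0]<900)&(abs(P[:,1])<450)
        P=P[ok]
        print(n,c,len(P),"zq",np.percentile(P[:,2],[2,50,98]).round(0))
        t=P[P[:,2]>75]
        if len(t)>10: print("  lid pts mean",t.mean(0).round(1),"bbox mid",((t.max(0)+t.min(0))/2).round(1),(np.ptp(t,axis=0)).round(1))
        b=P[(P[:,2]<12)&(P[:,2]>-3)]
        if len(b)>10: print("  coaster bbox mid",((b.max(0)+b.min(0))/2).round(1),(np.ptp(b,axis=0)).round(1))
E
python3 -c "
import cv2
a=cv2.imread('pics/top0.png'); cv2.imwrite('pics/z1.png',cv2.resize(a[200:310,140:390],None,fx=3.2,fy=3.2,interpolation=2))"
```

```text
R [[-0.0, 0.31, -0.951], [0.002, -0.951, -0.31], [-1.0, -0.002, -0.0]]
top red 1193 zq [ 1.  9. 81.]
  lid pts mean [642.2  -2.6  78.6] bbox mid [ 749.3 -210.4   96.1] [262.9 465.9  41.9]
  coaster bbox mid [ 629.2 -149.6    5.3] [102.2 279.6  12.8]
top yellow 1274 zq [ 1.  9. 81.]
  lid pts mean [601.8 258.4  78.4] bbox mid [607.1 152.3  78.9] [ 55.2 260.5   7.7]
  coaster bbox mid [636.6   2.1   5.7] [75.1 79.4 11.9]
top blue 1295 zq [ 1.  9. 81.]
  lid pts mean [ 619.4 -262.1   79.8] bbox mid [ 736.  -341.3  122.1] [293.2 214.9  93.9]
  coaster bbox mid [609.8  -6.7   4.6] [ 84.5 596.8  14.3]
scene red 1948 zq [ 3. 13. 81.]
  lid pts mean [6.457e+02 2.000e-01 7.950e+01] bbox mid [ 6.443e+02 -3.000e-01  7.880e+01] [43.9 43.   7.5]
  coaster bbox mid [ 614.3 -137.3    5.5] [ 96.  317.7  13. ]
scene yellow 2048 zq [ 3. 17. 81.]
  lid pts mean [606.8 257.3  79.6] bbox mid [604.8 257.6  79.1] [46. 45.  8.]
  coaster bbox mid [602.8 138.5   5.7] [161.3 356.4  12.4]
scene blue 1871 zq [ 3. 11. 81.]
  lid pts mean [ 617.3 -258.1   79.5] bbox mid [ 615.7 -258.7   78.5] [45.1 43.7  7. ]
  coaster bbox mid [611.3  24.3   5.8] [ 78.9 546.6  12.1]
```

View pics/z1.png

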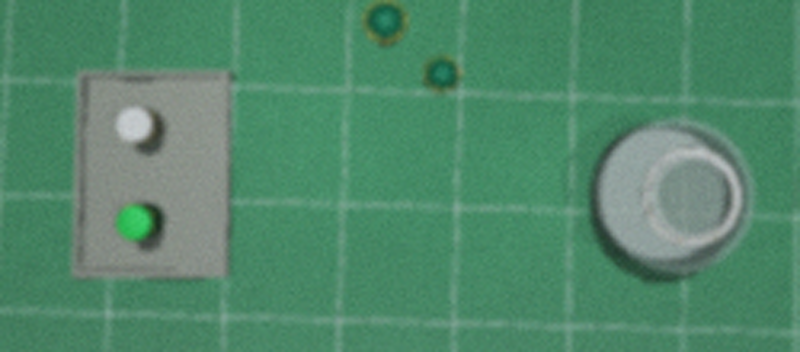

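The zoomed top view shows the pearl plug at pixel (182,239), the green plug at (182,269) and the jar ring at (356,261). I'll fit these more precisely using both views.

```bash
cat > m.py <<'E'
from h import *
from scipy.optimize import least_squares
def fitc(n,m,z,r,c0):
    cs,_=cv2.findContours(m.astype(np.uint8),cv2.RETR_EXTERNAL,cv2.CHAIN_APPROX_NONE)
    # casts shift half pixel: outline pixels lie inside the edge
    c=max(cs,key=cv2.contourArea)[:,0]
    P=np.array([ray(n,p,z)[:2] for p in c])
    f=lambda q:np.hypot(*(P-q).T)-(r-.8)
    s=least_squares(f,c0,loss='soft_l1',f_scale=1.0)
    return s.x.round(1),np.median(abs(s.fun)).round(1)
def near(n,m,z,xy,rad):
    v,u=np.nonzero(m); o=np.zeros_like(m)
    for a,b in zip(v,u):
        p=ray(n,(b,a),z)
        if np.hypot(*(p[:2]-xy))<rad:o[a,b]=1
    return o
if __name__=="__main__":
    pot={'red':(644,-1),'yellow':(604,258),'blue':(618,-260)}
    coa={'red':pot['blue'],'yellow':pot['red'],'blue':pot['yellow']}
    for n in("top","scene"):
        im,d=grab(n); h=cv2.cvtColor(im,cv2.COLOR_RGB2HSV)
        for c in pot:
            m=cmask(im,c,120)
            # lid: only points with depth height>72
            k=manip.camera_info(n); v,u=np.indices(d.shape)
            X=np.stack([(u-k['cx'])/k['fx']*d,(v-k['cy'])/k['fy']*d,d],-1)
            W=(X-k['t'])@np.array(k['R'])
            ml=near(n,m&(W[...,2]>74),79,pot[c],40); mc=near(n,m&(W[...,2]<20),9,coa[c],60)
            print(n,c,'lid',fitc(n,ml,79,23,pot[c]),'coaster',fitc(n,mc,9,41,coa[c]))
        g=(h[...,0]>55)&(h[...,0]<75)&(h[...,1]>190)&(h[...,2]>110)
        print(n,'green px',g.sum())
        hi=(W[...,2]>44)&(W[...,2]<58)
        for nm,px in(('pearl',(182,239)),('green',(182.5,269))):
            xy=ray('top',px,49)[:2]
            mm=near(n,hi,49,xy,18)
            print(n,nm,xy.round(1),mm.sum(),fitc(n,mm,49,10,xy) if mm.sum()>10 else '')
        xy=ray('top',(356.3,261.6),98)[:2]
        print('jar',xy.round(1),end=' ')
        jm=near(n,(W[...,2]>85)&(W[...,2]<115),100,xy,40); print(jm.sum())
        # bright ring
        br=near(n,(h[...,2]>170)&(h[...,1]<60),99,xy,34)
        vv,uu=np.nonzero(br)
        if len(vv)>10:
            P=np.array([ray(n,(a,b),98)[:2] for a,b in zip(uu,vv)]); print('ring',len(P),circ(P), ((P.max(0)+P.min(0))/2).round(1),np.ptp(P,axis=0).round(1))
        gr=(h[...,1]<45)&(h[...,2]<190)
        cs,_=cv2.findContours(near(n,gr,5,np.array([405,115]),95).astype(np.uint8),0,2)
        c=max(cs,key=cv2.contourArea); b=cv2.minAreaRect(c)
        q=[ray(n,p,9)[:2].round(1).tolist() for p in cv2.boxPoints(b)]; print('tray',b,q,np.mean(q,0))
E
python3 m.py
```

```text
top red lid (array([639.4,   2.1]), np.float64(0.9)) coaster (array([ 618., -255.]), np.float64(1.2))
top yellow lid (array([601.3, 259.5]), np.float64(0.5)) coaster (array([640.2,   2. ]), np.float64(1.7))Traceback (most recent call last):
  File "m.py", line 28, in <module>
    ml=near(n,m&(W[...,2]>74),79,pot[c],40); mc=near(n,m&(W[...,2]<20),9,coa[c],60)
  File "m.py", line 14, in near
    p=ray(n,(b,a),z)
  File "h.py", line 5, in ray
    c=manip.camera_info(n); R=np.array(c['R']);t=np.array(c['t'])
ValueError: time passes only in moves, steps and waits
```

```bash
python3 -c "
import cv2
a=cv2.imread('pics/scene0.png'); cv2.imwrite('pics/z2.png',cv2.resize(a[125:215,150:390],None,fx=3.3,fy=3.3,interpolation=2))"
```

```text
(no output)
```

View pics/z2.png

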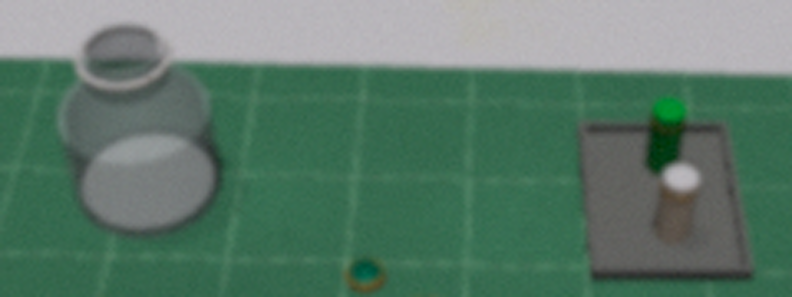

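```bash
python3 - <<'E'
s=open('h.py').read()
s=s.replace("def ray(","_C={}\ndef info(n):\n    if n not in _C: _C[n]=manip.camera_info(n)\n    return _C[n]\ndef ray(",1)
a,b=s.split("def ray(",1)
b=b.replace("manip.camera_info(n)","info(n)"); open('h.py','w').write(a+"def ray("+b)
E
sed -i 's/k=manip.camera_info(n)/k=info(n)/' m.py
python3 m.py; python3 -c "
from h import *
print('jar scene',ray('scene',(124/3.3+150,58/3.3+125),100), 'top',ray('top',(356.3,261.6),100))
print('pearl scene',ray('scene',(682/3.3+150,178/3.3+125),49),'green',ray('scene',(669/3.3+150,110/3.3+125),49))
"
```

```text
top red lid (array([639.4,   2.1]), np.float64(1.0)) coaster (array([ 618.1, -255.2]), np.float64(1.2))
top yellow lid (array([601.4, 259.4]), np.float64(0.5)) coaster (array([639.9,   2.1]), np.float64(1.6))
top blue lid (array([ 611.4, -256. ]), np.float64(0.5)) coaster (array([607.5, 256.3]), np.float64(1.4))
top green px 11
top pearl [466.1 145.3] 104 (array([466.1, 146.6]), np.float64(0.4))
top green [414.1 141.8] 105 (array([413.1, 144.2]), np.float64(0.4))
jar [ 436.4 -152.3] 369
ring 91 (array([ 437.00463882, -151.07682478]), np.float64(23.466657712644068)) [ 438.2 -152.5] [47.8 44.9]
tray ((187.5, 254.0), (64.0, 49.0), 90.0) [[497.2, 189.6], [500.0, 99.4], [383.3, 94.3], [380.8, 183.1]] [440.325 141.6  ]
scene red lid (array([6.451e+02, 2.000e-01]), np.float64(0.7)) coaster (array([ 622.2, -255.6]), np.float64(0.8))
scene yellow lid (array([606.3, 257.5]), np.float64(0.8)) coaster (array([6.445e+02, 5.000e-01]), np.float64(1.2))
scene blue lid (array([ 616.8, -258.3]), np.float64(0.6)) coaster (array([611.7, 254.1]), np.float64(0.8))
scene green px 53
scene pearl [466.1 145.3] 89 (array([471.1, 143.2]), np.float64(1.0))
scene green [414.1 141.8] 85 (array([417.7, 141.4]), np.float64(1.2))
jar [ 436.4 -152.3] 542
ring 187 (array([ 433.8818465, -153.05704  ]), np.float64(29.075031899227554)) [ 420.4 -152.6] [34.9 67.9]
tray ((350.5, 184.5), (45.0, 49.0), 90.0) [[386.0, 97.7], [382.8, 193.3], [500.4, 181.5], [503.4, 94.0]] [443.15  141.625]
jar scene [ 442.56062502 -150.95440237  100.        ] top [ 436.39430251 -151.88483203  100.        ]
pearl scene [470.81789664 146.10271126  49.        ] green [417.49025599 142.8449688   49.        ]
```

```bash
cat > go.py <<'E'
# prints remaining shift in tool axes to a world target of the GRASP point
import sys; from h import *
s,R=state(); g=s['eef_pos']+78*R[:,0]; 
print('t',round(s['time_s'],2),'grasp',g.round(1),'w',round(float(s['gripper_width']),1),'F',s['force'].round(1),'j6',s['joints'][[0,5]].round(2),'down err',R[:2,0].round(4),'yaw y',np.degrees(np.arctan2(R[1,1],R[0,1])).round(2))
for a in sys.argv[1:]:
    T=np.array([float(v) for v in a.split(',')]); print(a,'tool d',(R.T@(T-g)).round(1))
E
python3 go.py 468.5,145,100
```

```text
t 0.35 grasp [ 178.  -546.7  224.5] w 94.0 F [ 0.3  1.  -0.3] j6 [-1.38 -0.12] down err [-0.0001  0.0003] yaw y -71.96
468.5,145,100 tool d [ 124.7 -567.7 -490.4]
```

>>> send_rows(plan="0 0 0 0.16 0.0; 0 0 0 0.16 0.0; 0 0 0 0 0.0", squeeze=10)

```text
time_s: 0.72
eef_pos: [178.0, -546.6, 302.3]
orientation: [-2.214, 0.014, 2.215]
force: [0.0, 0.5, 0.3]
gripper_width: 67.3
```

```bash
python3 go.py 468.5,145,130
```

```text
t 0.72 grasp [ 178.  -546.5  224.3] w 67.3 F [0.  0.5 0.3] j6 [-1.38  0.21] down err [-0.0001  0.0007] yaw y -90.76
468.5,145,130 tool d [  94.8 -695.2 -281.3]
```

>>> send_rows(plan="0 -50 -20 0 0; 0 -50 -20 0 0; 0 -50 -20 0 0; 0 -50 -20 0 0; 0 -50 -20 0 0; 0 -50 -20 0 0; 0 -50 -20 0 0; 0 -50 -20 0 0; 0 -50 -20 0 0; 0 -50 -20 0 0; 0 -50 -20 0 0; 0 -50 -20 0 0; 0 -50 -20 0 0; 0 0 0 0 0")

```text
time_s: 2.48
eef_pos: [444.1, 122.9, 303.8]
orientation: [2.22, 0.024, -2.193]
force: [-0.1, -1.7, -0.7]
gripper_width: 47.2
```

```bash
python3 go.py 468.5,145,130
```

```text
t 2.48 grasp [445.1 122.6 225.8] w 47.2 F [-0.1 -1.7 -0.7] j6 [0.12 1.67] down err [ 0.0122 -0.0038] yaw y -88.53
468.5,145,130 tool d [ 96.  -22.2 -22.8]
```

>>> send_rows(plan="0 -22 -23 0 0; 30 0 0 0 0; 35 0 0 0 0; 30 0 0 0 0; 0 0 0 0 0")

```text
time_s: 3.1
eef_pos: [467.5, 141.5, 207.7]
orientation: [2.214, 0.03, -2.186]
force: [0.1, -0.0, -0.5]
gripper_width: 47.2
```

```bash
python3 go.py 468.5,145,43 415.5,143,43; python3 - <<'E'
from h import *
for n in('top','scene'): im,d=grab(n,n+'1')
a=cv2.imread('pics/top1.png')[190:310,110:310];b=cv2.imread('pics/scene1.png')[110:230,290:490]
cv2.imwrite('pics/c1.png',cv2.resize(np.hstack([a,b]),None,fx=2,fy=2))
E
```

```text
t 3.1 grasp [468.5 140.9 129.7] w 47.2 F [ 0.1 -0.  -0.5] j6 [0.16 1.7 ] down err [ 0.0131 -0.0075] yaw y -87.97
468.5,145,43 tool d [86.7 -4.8  1. ]
415.5,143,43 tool d [86.  -4.7 54. ]
```

View pics/c1.png

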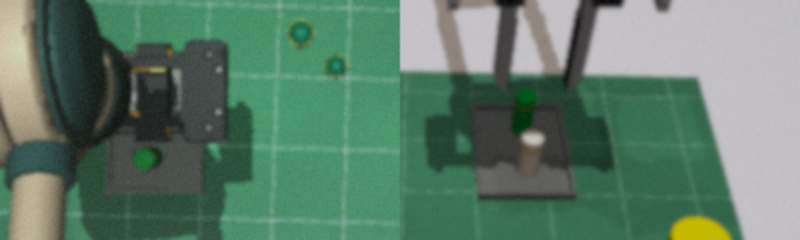

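The crop shows the fingers above the pearl plug, with fingertips near scene pixels (342,152) and (376,152). I'll compare those with the projected fingertips as a calibration check.

```bash
python3 - <<'E'
from h import *
s,R=state(); p=s['eef_pos']+97*R[:,0]; print(p)
for o in(-23.6,23.6,-36,36): print(o,proj('scene',p+o*R[:,1]))
a=cv2.imread('pics/scene1.png')[110:200,310:410]
cv2.imwrite('pics/c2.png',cv2.resize(a,None,fx=6,fy=6,interpolation=2))
E
```

```text
[471.21541664 141.41682678 113.13286694]
-23.6 [372.83453589 151.8217199 ]
23.6 [344.44608417 151.69666412]
-36 [380.28946067 151.85456007]
36 [336.98504128 151.663797  ]
```

View pics/c2.png

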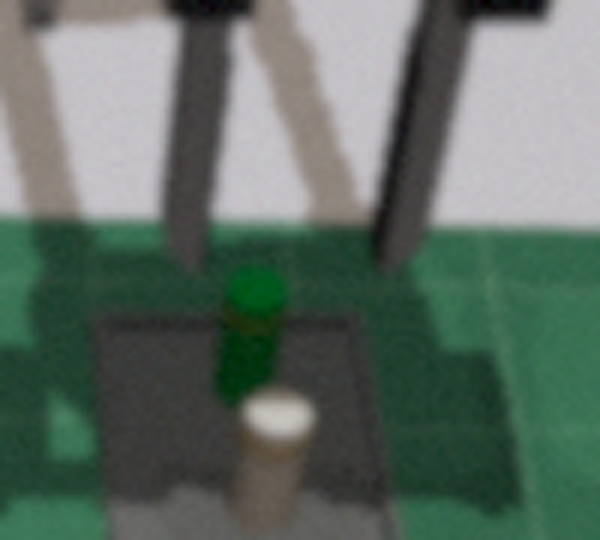

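The finger edges match the projection to within about a pixel. Now I'll descend and grip the pearl plug.

>>> send_rows(plan="0 -5 -1 0 0; 25 0 0 0 0; 25 0 0 0 0; 20 0 0 0 0; 13 0 0 0 0; 0 0 0 0 0")

```text
time_s: 3.95
eef_pos: [478.5, 148.2, 133.4]
orientation: [2.242, 0.036, -2.16]
force: [0.1, -0.0, -0.7]
gripper_width: 46.7
```

```bash
python3 go.py 470,144.5,43
```

```text
t 3.95 grasp [481.4 147.9  55.5] w 46.7 F [ 0.1 -0.  -0.7] j6 [0.17 1.71] down err [ 0.0374 -0.0031] yaw y -87.91
470,144.5,43 tool d [12.1  3.  12. ]
```

>>> send_rows(plan="0 3 12 0 0; 0 0 0 0 0")

```text
time_s: 4.2
eef_pos: [466.5, 144.7, 134.4]
orientation: [2.244, 0.037, -2.157]
force: [-0.4, 0.4, 0.2]
gripper_width: 47.0
```

```bash
python3 go.py 470,144.5,43
```

```text
t 4.2 grasp [469.6 144.5  56.4] w 47.0 F [-0.4  0.4  0.2] j6 [0.16 1.71] down err [ 0.0396 -0.0027] yaw y -87.9
470,144.5,43 tool d [13.5 -0.   0.1]
```

>>> send_rows(plan="0 0 0 0 0; 0 0 0 0 0")

```text
time_s: 4.45
eef_pos: [467.0, 144.8, 135.5]
orientation: [2.247, 0.037, -2.155]
force: [0.2, -0.2, -0.9]
gripper_width: 47.1
```

```bash
python3 go.py 470,144.5,43
```

```text
t 4.45 grasp [470.2 144.6  57.5] w 47.1 F [ 0.2 -0.2 -0.9] j6 [0.16 1.71] down err [ 0.0421 -0.0023] yaw y -87.9
470,144.5,43 tool d [14.5  0.   0.9]
```

>>> send_rows(plan="15 0 0 0 0; 0 0 0 0 -1; 0 0 0 0 -1; 0 0 0 0 -1")

```text
time_s: 4.95
eef_pos: [468.9, 145.0, 121.6]
orientation: [2.251, 0.038, -2.151]
force: [-0.1, 0.5, 0.0]
gripper_width: 20.4
```

```bash
python3 go.py 470,144.5,43
```

```text
t 4.95 grasp [472.4 144.8  43.6] w 20.4 F [-0.1  0.5  0. ] j6 [0.16 1.71] down err [ 0.0451 -0.0017] yaw y -87.9
470,144.5,43 tool d [0.5 0.3 2.4]
```

>>> send_rows(plan="-40 0 0 0 -1; -40 0 0 0 -1; -40 0 0 0 -1; 0 0 0 0 -1")

```text
time_s: 5.45
eef_pos: [463.6, 145.2, 245.6]
orientation: [2.251, 0.038, -2.151]
force: [-0.2, -0.1, -0.5]
gripper_width: 19.8
```

```bash
python3 go.py 440,-152,165
```

```text
t 5.45 grasp [467.1 145.1 167.7] w 19.8 F [-0.2 -0.1 -0.5] j6 [0.17 1.7 ] down err [ 0.0457 -0.0015] yaw y -87.91
440,-152,165 tool d [  1.9 295.9  38.1]
```

>>> send_rows(plan="0 58 7 0 -1; 0 58 7 0 -1; 0 58 7 0 -1; 0 58 7 0 -1; 0 58 7 0 -1; 0 0 0 0 -1")

```text
time_s: 6.2
eef_pos: [437.6, -152.7, 239.4]
orientation: [2.245, 0.045, -2.155]
force: [0.8, 0.3, 0.7]
gripper_width: 19.8
```

```bash
python3 go.py 440,-152,129
```

```text
t 6.2 grasp [ 440.8 -152.6  161.5] w 19.8 F [0.8 0.3 0.7] j6 [-0.5   1.02] down err [0.041  0.0009] yaw y -87.65
440,-152,129 tool d [32.4 -0.7  2.1]
```

```bash
python3 - <<'E'
from h import *
for n in('top','scene'): im,d=grab(n,n+'3')
a=cv2.imread('pics/top3.png')[200:310,290:430];b=cv2.imread('pics/scene3.png')[80:190,120:260]
cv2.imwrite('pics/c3.png',cv2.resize(np.hstack([a,b]),None,fx=2.8,fy=2.8,interpolation=2))
E
```

```text
(no output)
```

View pics/c3.png

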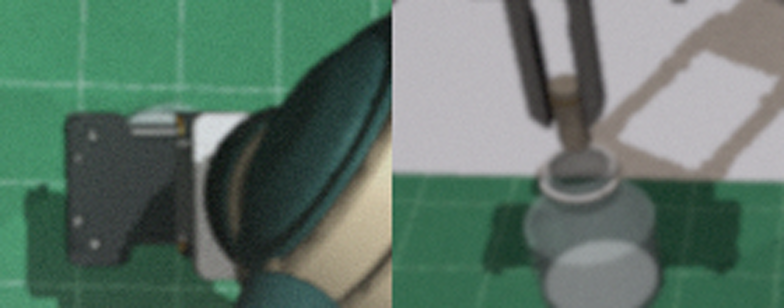

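```bash
python3 - <<'E'
from h import *
s,R=state(); b=s['eef_pos']+(78+39.5)*R[:,0]; print('plug bottom FK',b.round(1),proj('scene',b).round(1))
print('seen plug bottom',ray('scene',(184.6,130.5),b[2]).round(1))
for z in(100,): print('ring',ray('scene',(186.4,142.5),z).round(1))
im=cv2.imread('pics/scene3.png'); cv2.imwrite('pics/c4.png',cv2.resize(im[90:170,150:230],None,fx=7,fy=7,interpolation=2))
E
```

```text
plug bottom FK [ 442.1 -148.8  122. ] [186.9 132.5]
seen plug bottom [ 436.8 -153.7  122. ]
ring [ 442.4 -153.   100. ]
```

View pics/c4.png

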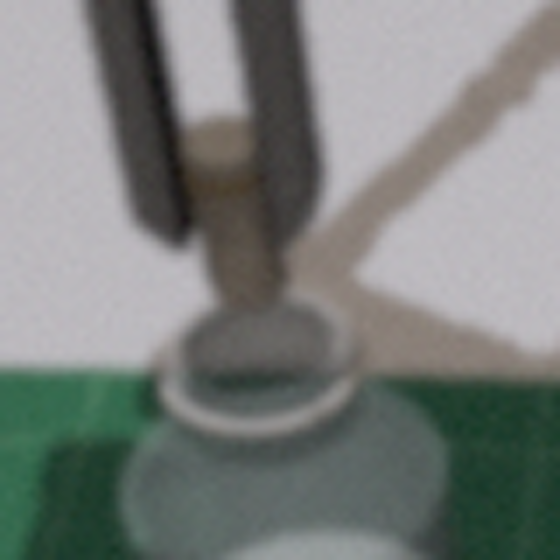

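```bash
python3 go.py 441,-152,130
```

```text
t 6.3 grasp [ 440.5 -148.9  161.4] w 19.9 F [0.1 0.7 0.2] j6 [-0.49  1.02] down err [0.04   0.0034] yaw y -87.42
441,-152,130 tool d [31.4  3.1  0.9]
```

>>> send_rows(plan="0 3 1 0 -1; 16 0 0 0 -1; 16 0 0 0 -1; 0 0 0 0 -1")

```text
time_s: 6.8
eef_pos: [437.6, -146.3, 205.8]
orientation: [2.238, 0.065, -2.153]
force: [0.0, 0.1, 0.1]
gripper_width: 19.4
```

```bash
python3 go.py 440.5,-152,129;  python3 - <<'E'
from h import *
grab('scene','scene5')
im=cv2.imread('pics/scene5.png'); cv2.imwrite('pics/c5.png',cv2.resize(im[90:170,150:230],None,fx=7,fy=7,interpolation=2))
E
python3 go.py 440.5,-152,129
```

```text
t 6.8 grasp [ 440.6 -145.9  127.9] w 19.4 F [0.  0.1 0.1] j6 [-0.49  1.01] down err [0.0383 0.0058] yaw y -86.88
440.5,-152,129 tool d [-1.2  6.1  0.4]
t 6.85 grasp [ 441.1 -146.2  128.5] w 19.9 F [0.4 0.  0.1] j6 [-0.49  1.01] down err [0.0397 0.0052] yaw y -86.89
440.5,-152,129 tool d [-0.5  5.8  0.9]
```

View pics/c5.png

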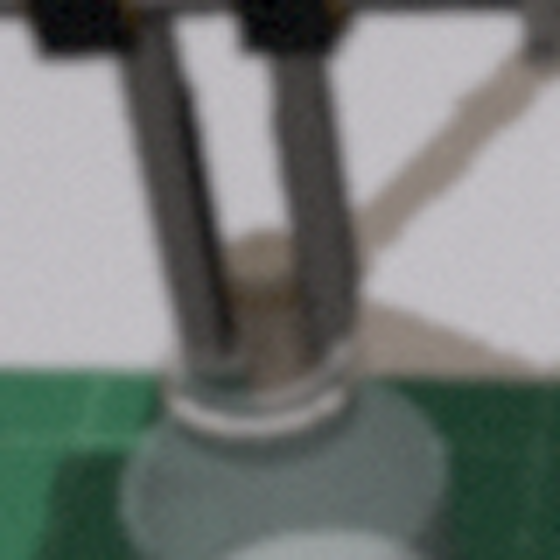

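>>> send_rows(plan="0 8 0 0 -1; 0 1 0 0 -1")

```text
time_s: 7.1
eef_pos: [439.4, -155.5, 207.7]
orientation: [2.24, 0.065, -2.148]
force: [-0.0, 0.0, 0.3]
gripper_width: 19.8
```

```bash
python3 go.py 440.5,-152,129
```

```text
t 7.1 grasp [ 442.6 -155.1  129.7] w 19.8 F [-0.   0.   0.3] j6 [-0.5  1. ] down err [0.0418 0.004 ] yaw y -86.75
440.5,-152,129 tool d [ 0.7 -3.3  2. ]
```

>>> send_rows(plan="0 -2 2 0 -1; 0 0 0 0 -0.2; 0 0 0 0 -0.2; 0 0 0 0 -0.2; -50 0 0 0 -0.2; 0 0 0 0 0")

```text
time_s: 7.85
eef_pos: [435.1, -154.1, 259.1]
orientation: [2.241, 0.064, -2.147]
force: [0.6, -0.2, 0.1]
gripper_width: 44.3
```

```bash
python3 go.py 418,143,150;  python3 - <<'E'
from h import *
grab('scene','scene6')
im=cv2.imread('pics/scene6.png'); cv2.imwrite('pics/c6.png',cv2.resize(im[80:200,140:260],None,fx=5,fy=5,interpolation=2))
E
python3 go.py 418,143,150
```

```text
t 7.85 grasp [ 438.5 -153.8  181.2] w 44.3 F [ 0.6 -0.2  0.1] j6 [-0.51  1.  ] down err [0.0424 0.0038] yaw y -86.81
418,143,150 tool d [  31.5 -297.5    5.2]
t 7.9 grasp [ 436.6 -152.8  179. ] w 46.2 F [-0.1 -0.4 -0.8] j6 [-0.51  1.  ] down err [0.0377 0.0064] yaw y -86.81
418,143,150 tool d [  30.2 -296.3    3.3]
```

View pics/c6.png

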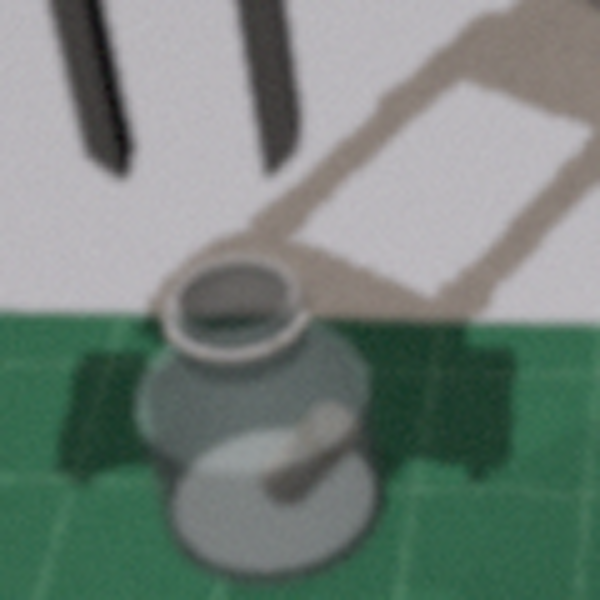

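The picture shows the pearl plug inside the jar, leaning against the wall near crop pixel (310,450). On to the green plug.

>>> send_rows(plan="0 -58 1 0 0; 0 -58 1 0 0; 0 -58 1 0 0; 0 -58 1 0 0; 0 -58 1 0 0; 0 0 0 0 0")

```text
time_s: 8.65
eef_pos: [410.4, 143.2, 251.7]
orientation: [2.23, 0.063, -2.166]
force: [0.2, -1.1, -0.3]
gripper_width: 47.2
```

```bash
python3 go.py 417,142.5,43
```

```text
t 8.65 grasp [412.6 143.7 173.7] w 47.2 F [ 0.2 -1.1 -0.3] j6 [0.17 1.69] down err [0.029  0.0068] yaw y -87.05
417,142.5,43 tool d [130.8   2.1  -0.5]
```

>>> send_rows(plan="50 1 0 0 0; 50 0 0 0 0; 0 0 0 0 0")

```text
time_s: 9.02
eef_pos: [413.0, 141.2, 148.4]
orientation: [2.227, 0.063, -2.165]
force: [0.1, 0.2, 0.0]
gripper_width: 47.0
```

```bash
python3 go.py 417,142.5,43
```

```text
t 9.03 grasp [415.2 141.6  70.5] w 47.0 F [0.1 0.2 0. ] j6 [0.17 1.69] down err [0.0281 0.0046] yaw y -86.95
417,142.5,43 tool d [27.5 -0.8 -1.1]
```

Larger rows drift less, so I'll keep using them.

>>> send_rows(plan="28 -1 -1 0 0; 0 0 0 0 -1; 0 0 0 0 -1; 0 0 0 0 -1")

```text
time_s: 9.52
eef_pos: [418.5, 140.3, 124.9]
orientation: [2.237, 0.059, -2.158]
force: [-0.1, -0.8, -0.1]
gripper_width: 20.3
```

```bash
python3 go.py 417,142.5,43
```

```text
t 9.53 grasp [421.3 140.7  47. ] w 20.3 F [-0.1 -0.8 -0.1] j6 [0.17 1.69] down err [0.0357 0.0049] yaw y -87.15
417,142.5,43 tool d [ 3.8 -2.   4.3]
```

>>> send_rows(plan="-60 0 0 0 -1; -60 0 0 0 -1; 0 0 0 0 -1")

```text
time_s: 9.9
eef_pos: [415.2, 139.6, 251.3]
orientation: [2.243, 0.059, -2.153]
force: [-0.3, 0.1, -0.8]
gripper_width: 19.5
```

```bash
python3 go.py 440.5,-152,165
```

```text
t 9.9 grasp [418.3 140.  173.4] w 19.5 F [-0.3  0.1 -0.8] j6 [0.17 1.69] down err [0.0407 0.0056] yaw y -87.16
440.5,-152,165 tool d [  7.6 292.8  -7.3]
```

>>> send_rows(plan="0 57 -2 0 -1; 0 57 -2 0 -1; 0 57 -2 0 -1; 0 57 -2 0 -1; 0 57 -2 0 -1; 0 0 0 0 -1")

```text
time_s: 10.65
eef_pos: [439.9, -151.2, 251.0]
orientation: [2.246, 0.066, -2.144]
force: [-0.5, 1.2, -0.2]
gripper_width: 19.7
```

```bash
python3 go.py 440.5,-153,129;  python3 - <<'E'
from h import *
grab('scene','scene7')
im=cv2.imread('pics/scene7.png'); cv2.imwrite('pics/c7.png',cv2.resize(im[80:180,140:240],None,fx=5,fy=5,interpolation=2))
E
python3 go.py 440.5,-153,129
```

```text
t 10.65 grasp [ 443.5 -150.7  173.1] w 19.7 F [-0.5  1.2 -0.2] j6 [-0.5   1.01] down err [0.046  0.0059] yaw y -86.81
440.5,-153,129 tool d [43.9  2.2  5.2]
t 10.7 grasp [ 442.7 -148.6  172.8] w 19.6 F [-0.2  0.6  0.2] j6 [-0.5   1.01] down err [0.0447 0.0078] yaw y -86.71
440.5,-153,129 tool d [43.7  4.5  4.5]
```

View pics/c7.png

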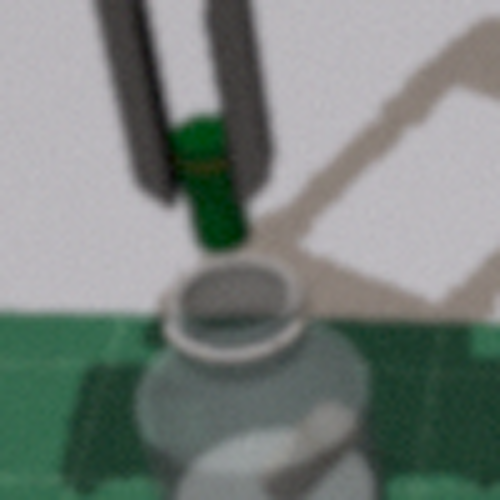

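The green plug is held just above the mouth. I'll shift it about 5 mm in y and lower it.

>>> send_rows(plan="0 8 4 0 -1; 42 1 2 0 -1; 0 0 0 0 -1")

```text
time_s: 11.08
eef_pos: [434.3, -155.4, 207.7]
orientation: [2.242, 0.076, -2.145]
force: [0.6, 0.1, 0.1]
gripper_width: 19.9
```

```bash
python3 go.py 440.5,-153,130
```

```text
t 11.07 grasp [ 437.7 -154.7  129.8] w 19.9 F [0.6 0.1 0.1] j6 [-0.51  0.98] down err [0.0438 0.009 ] yaw y -86.45
440.5,-153,130 tool d [-0.1 -1.5 -2.9]
```

>>> send_rows(plan="0 -1 -2 0 -1; 0 0 0 0 -0.2; 0 0 0 0 -0.2; 0 0 0 0 -0.2; -60 0 0 0 0; 0 0 0 0 0.5")

```text
time_s: 11.82
eef_pos: [435.6, -154.0, 273.4]
orientation: [2.245, 0.076, -2.134]
force: [0.6, -1.0, 0.5]
gripper_width: 53.5
```

```bash
python3 - <<'E'
from h import *
grab('scene','scene8');grab('top','top8')
im=cv2.imread('pics/scene8.png'); cv2.imwrite('pics/c8.png',cv2.resize(im[80:200,140:260],None,fx=4,fy=4,interpolation=2))
E
python3 go.py 615,-258,134
```

```text
t 11.93 grasp [ 436.5 -151.9  191.5] w 61.9 F [-1.4 -0.4 -0.9] j6 [-0.51  0.98] down err [0.0423 0.01  ] yaw y -86.25
615,-258,134 tool d [  63.9  117.9 -168.6]
```

View pics/c8.png

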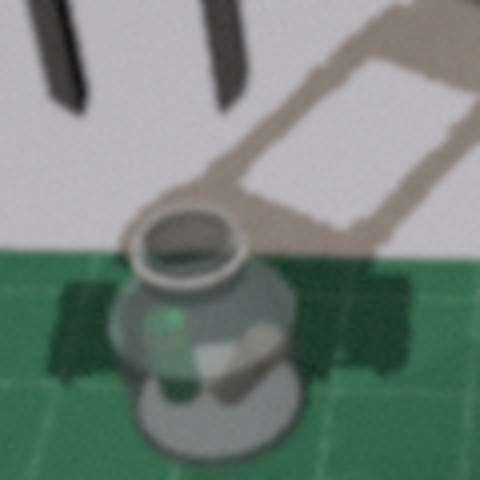

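Both plugs are in the jar: green at crop (170,350) and pearl at (240,365). Next is the blue pot.

>>> send_rows(plan="0 29 -43 0 0.8; 0 29 -43 0 0.8; 0 29 -43 0 0.8; 0 29 -40 0 0.8; 0 0 0 0 0.8", squeeze=25)

```text
time_s: 12.55
eef_pos: [610.2, -258.3, 265.8]
orientation: [2.229, 0.089, -2.164]
force: [-0.6, 0.1, 0.8]
gripper_width: 84.7
```

```bash
python3 go.py 614.5,-257.5,56
```

```text
t 12.55 grasp [ 612.5 -257.   187.9] w 84.7 F [-0.6  0.1  0.8] j6 [-0.52  0.98] down err [0.0291 0.0174] yaw y -86.27
614.5,-257.5,56 tool d [131.8   2.7   2. ]
```

>>> send_rows(plan="50 2 2 0 0.8; 45 1 0 0 0.8; 0 0 0 0 0.8")

```text
time_s: 12.92
eef_pos: [607.9, -257.8, 165.3]
orientation: [2.223, 0.094, -2.173]
force: [-1.1, -0.1, 1.3]
gripper_width: 84.5
```

```bash
python3 go.py 614.5,-257.5,56;python3 - <<'E'
from h import *
grab('scene','scene9')
im=cv2.imread('pics/scene9.png'); cv2.imwrite('pics/c9.png',cv2.resize(im[150:290,50:190],None,fx=4,fy=4,interpolation=2))
E
```

```text
t 12.93 grasp [ 609.6 -256.1   87.4] w 84.5 F [-1.1 -0.1  1.3] j6 [-0.52  0.97] down err [0.0221 0.0216] yaw y -86.27
614.5,-257.5,56 tool d [31.4  2.3 -4. ]
```

View pics/c9.png

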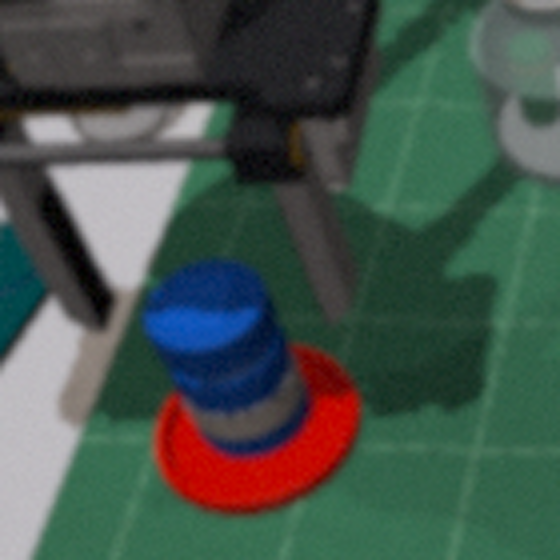

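>>> send_rows(plan="32 2 -4 0 0.8; 0 0 0 0 -1; 0 0 0 0 -1; 0 0 0 0 -1; 0 0 0 0 -1")

```text
time_s: 13.6
eef_pos: [616.9, -260.6, 146.2]
orientation: [2.237, 0.084, -2.15]
force: [0.3, 3.7, 3.5]
gripper_width: 47.8
```

```bash
python3 go.py 614.5,-257.5,56
```

```text
t 13.6 grasp [ 620.  -259.6   68.3] w 47.8 F [0.3 3.7 3.5] j6 [-0.52  0.97] down err [0.0391 0.0128] yaw y -86.26
614.5,-257.5,56 tool d [12.1 -2.4  5.8]
```

>>> send_rows(plan="2 0 0 0 -1; 2 0 0 0 -1")

```text
time_s: 13.85
eef_pos: [617.3, -260.1, 146.3]
orientation: [2.239, 0.084, -2.147]
force: [-3.0, 1.6, 8.3]
gripper_width: 45.2
```

```bash
python3 go.py 614.5,-257.5,56;python3 - <<'E'
from h import *
grab('scene','scene10')
im=cv2.imread('pics/scene10.png'); cv2.imwrite('pics/c10.png',cv2.resize(im[150:290,50:190],None,fx=4,fy=4,interpolation=2))
E
```

```text
t 13.85 grasp [ 620.5 -259.1   68.3] w 45.2 F [-3.   1.6  8.3] j6 [-0.52  0.97] down err [0.0415 0.0124] yaw y -86.25
614.5,-257.5,56 tool d [12.1 -1.9  6.4]
```

View pics/c10.png

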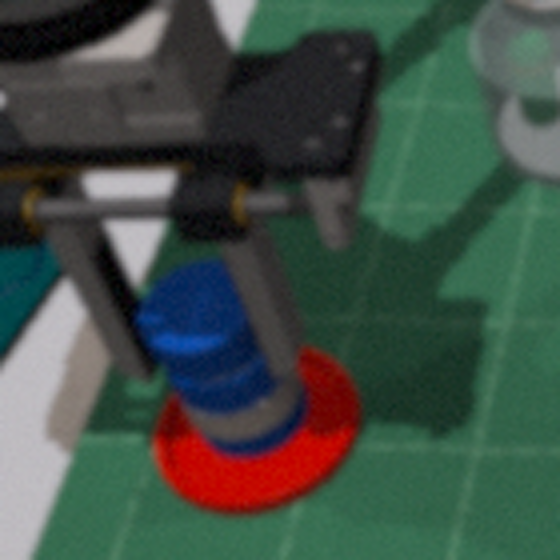

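>>> send_rows(plan="-30 0 0 0 -1; -40 0 0 0 -1; 0 0 0 0 -1")

```text
time_s: 14.28
eef_pos: [613.6, -260.9, 217.1]
orientation: [2.237, 0.084, -2.149]
force: [0.4, -0.5, -1.3]
gripper_width: 45.7
```

```bash
python3 go.py 442,141.5,140
```

```text
t 14.28 grasp [ 616.7 -260.   139.2] w 45.7 F [ 0.4 -0.5 -1.3] j6 [-0.52  0.97] down err [0.0394 0.0124] yaw y -86.23
442,141.5,140 tool d [  -2.7 -412.1  147.9]
```

>>> send_rows(plan="0 -40 15 0 -1; 0 -50 18 0 -1; 0 -50 18 0 -1; 0 -50 18 0 -1; 0 -50 18 0 -1; 0 -50 18 0 -1; 0 -50 18 0 -1; 0 -45 18 0 -1; 0 -15 6 0 -1; 0 0 0 0 -1")

```text
time_s: 15.52
eef_pos: [427.4, 139.4, 200.4]
orientation: [2.214, 0.085, -2.177]
force: [0.2, -0.4, -1.1]
gripper_width: 45.7
```

```bash
python3 go.py 442,141.5,71
```

```text
t 15.53 grasp [428.7 140.5 122.4] w 45.7 F [ 0.2 -0.4 -1.1] j6 [0.15 1.65] down err [0.0164 0.0143] yaw y -86.36
442,141.5,71 tool d [ 51.6   0.5 -12.4]
```

>>> send_rows(plan="30 0 -12 0 -1; 12 0 -1 0 -1; 0 0 0 0 -1")

```text
time_s: 15.9
eef_pos: [441.3, 139.0, 156.2]
orientation: [2.212, 0.082, -2.179]
force: [-0.2, 0.1, -1.8]
gripper_width: 45.4
```

```bash
python3 go.py 442,141.5,69;python3 - <<'E'
from h import *
grab('scene','scene11')
im=cv2.imread('pics/scene11.png'); cv2.imwrite('pics/c11.png',cv2.resize(im[100:240,290:430],None,fx=4,fy=4,interpolation=2))
E
python3 go.py 442,141.5,69
```

```text
t 15.9 grasp [442.4 140.   78.2] w 45.4 F [-0.2  0.1 -1.8] j6 [0.15 1.65] down err [0.0145 0.0126] yaw y -86.4
442,141.5,69 tool d [ 9.2 -1.5  0.5]
t 15.95 grasp [442.8 140.   78.7] w 45.7 F [ 0.5  0.2 -1.5] j6 [0.15 1.65] down err [0.0156 0.0127] yaw y -86.4
442,141.5,69 tool d [ 9.7 -1.4  0.8]
```

View pics/c11.png

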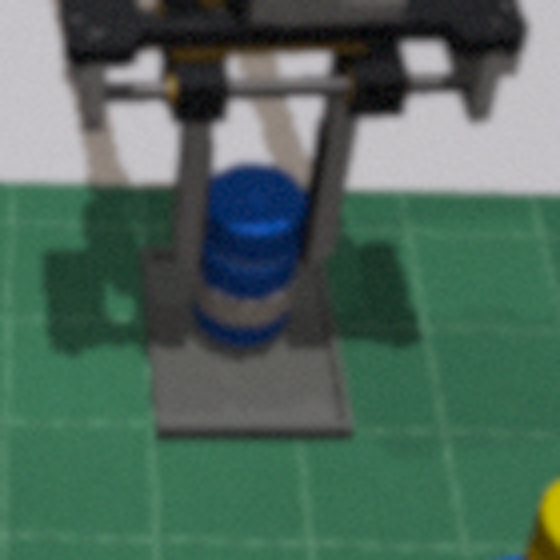

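The blue pot is over the middle of the tray, with its base near crop (240,325). I'll lower it gently.

>>> send_rows(plan="7 -1 0 0 -1; 3 0 0 0 -1; 1 0 0 0 -1")

```text
time_s: 16.32
eef_pos: [442.3, 139.7, 146.4]
orientation: [2.216, 0.081, -2.176]
force: [-0.8, -0.0, 1.1]
gripper_width: 46.0
```

```bash
python3 go.py 442,141.5,68
```

```text
t 16.32 grasp [443.8 140.7  68.4] w 46.0 F [-0.8 -0.   1.1] j6 [0.15 1.65] down err [0.0182 0.013 ] yaw y -86.46
442,141.5,68 tool d [ 0.4 -0.9  1.7]
```

>>> send_rows(plan="2 0 0 0 -1; 1 0 0 0 0.3; 1 0 0 0 0.8; 1 0 0 0 0.8; 1 0 0 0 0.8")

```text
time_s: 16.95
eef_pos: [443.7, 140.4, 143.2]
orientation: [2.222, 0.083, -2.171]
force: [-0.3, 0.4, -0.1]
gripper_width: 81.9
```

```bash
python3 go.py 442,141.5,68
```

```text
t 16.95 grasp [445.4 141.5  65.2] w 81.9 F [-0.3  0.4 -0.1] j6 [0.15 1.65] down err [0.023  0.0143] yaw y -86.44
442,141.5,68 tool d [-2.8 -0.2  3.4]
```

>>> send_rows(plan="-50 0 0 0 0.8; -50 0 0 0 0.8; -10 0 0 0 0.8; 0 0 0 0 0.8")

```text
time_s: 17.45
eef_pos: [440.4, 138.6, 253.9]
orientation: [2.217, 0.082, -2.176]
force: [-0.1, 0.4, 0.2]
gripper_width: 84.4
```

```bash
python3 - <<'E'
from h import *
grab('scene','scene12')
im=cv2.imread('pics/scene12.png'); cv2.imwrite('pics/c12.png',cv2.resize(im[100:240,290:430],None,fx=3,fy=3,interpolation=2))
E
python3 go.py 642,0.5,165
```

```text
t 17.5 grasp [441.6 139.6 175.5] w 84.6 F [-0.4 -0.1  0.9] j6 [0.15 1.65] down err [0.0174 0.0133] yaw y -86.45
642,0.5,165 tool d [  12.1  151.3 -191.2]
```

View pics/c12.png

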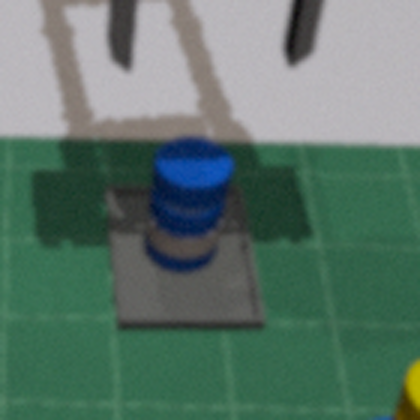

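The blue pot stands upright in the tray and the gripper has let go. Next is the red pot.

>>> send_rows(plan="0 38 -47 0 0.8; 0 38 -47 0 0.8; 0 38 -47 0 0.8; 0 36 -45 0 0.8; 0 0 0 0 0.8")

```text
time_s: 18.12
eef_pos: [636.5, -2.8, 241.8]
orientation: [2.196, 0.088, -2.197]
force: [-0.6, 0.5, -0.6]
gripper_width: 85.0
```

```bash
python3 go.py 643,0.5,58
```

```text
t 18.12 grasp [636.4  -1.5 163.8] w 85.0 F [-0.6  0.5 -0.6] j6 [-0.12  1.38] down err [-0.0008  0.0157] yaw y -86.33
643,0.5,58 tool d [105.8   0.   -6.7]
```

>>> send_rows(plan="35 0 -6 0 0.8; 30 0 0 0 0.8; 0 0 0 0 0.8")

```text
time_s: 18.5
eef_pos: [638.4, -0.2, 169.5]
orientation: [2.185, 0.09, -2.211]
force: [0.1, 0.9, 0.5]
gripper_width: 84.7
```

```bash
python3 go.py 643,0.5,58;python3 - <<'E'
from h import *
grab('scene','scene13')
im=cv2.imread('pics/scene13.png'); cv2.imwrite('pics/c13.png',cv2.resize(im[170:310,200:340],None,fx=3,fy=3,interpolation=2))
E
python3 go.py 643,0.5,58
```

```text
t 18.5 grasp [637.5   1.2  91.5] w 84.7 F [0.1 0.9 0.5] j6 [-0.12  1.38] down err [-0.0125  0.0181] yaw y -86.38
643,0.5,58 tool d [33.4  1.7 -5.9]
t 18.55 grasp [638.6   1.2  93. ] w 84.7 F [-0.5  0.3 -0.1] j6 [-0.12  1.38] down err [-0.0097  0.0178] yaw y -86.37
643,0.5,58 tool d [35.   1.6 -4.6]
```

View pics/c13.png

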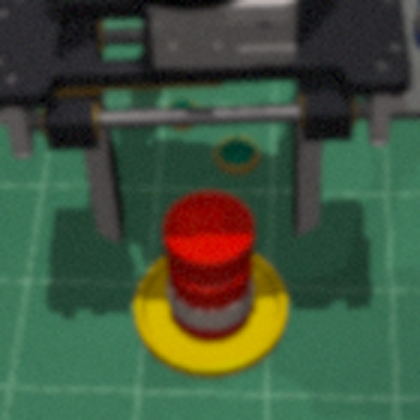

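>>> send_rows(plan="36 2 -4 0 0.8; 2 0 0 0 0; 3 0 0 0 -1; 3 0 0 0 -1; 3 0 0 0 -1")

```text
time_s: 19.18
eef_pos: [645.4, 0.0, 130.5]
orientation: [2.199, 0.09, -2.194]
force: [0.6, 1.7, 1.7]
gripper_width: 47.9
```

```bash
python3 go.py 643,0.5,58
```

```text
t 19.18 grasp [645.6   1.4  52.5] w 47.9 F [0.6 1.7 1.7] j6 [-0.12  1.38] down err [0.0015 0.0169] yaw y -86.27
643,0.5,58 tool d [-5.5  0.6  2.6]
```

>>> send_rows(plan="1 0 0 0 -1; 1 0 0 0 -1")

```text
time_s: 19.42
eef_pos: [645.4, 0.1, 130.1]
orientation: [2.199, 0.09, -2.193]
force: [-1.8, -0.2, 6.2]
gripper_width: 45.6
```

```bash
python3 go.py 643,0.5,58
```

```text
t 19.43 grasp [645.6   1.4  52.1] w 45.6 F [-1.8 -0.2  6.2] j6 [-0.12  1.38] down err [0.0023 0.0169] yaw y -86.27
643,0.5,58 tool d [-5.9  0.7  2.6]
```

>>> send_rows(plan="-30 0 0 0 -1; -40 0 0 0 -1; 0 0 0 0 -1")

```text
time_s: 19.8
eef_pos: [644.9, -1.2, 200.1]
orientation: [2.197, 0.09, -2.196]
force: [-0.7, -0.2, -1.2]
gripper_width: 45.9
```

```bash
python3 go.py 620.5,-255.5,120
```

```text
t 19.8 grasp [6.449e+02 1.000e-01 1.221e+02] w 45.9 F [-0.7 -0.2 -1.2] j6 [-0.12  1.38] down err [0.0001 0.0169] yaw y -86.28
620.5,-255.5,120 tool d [ -2.2 253.5  40.9]
```

>>> send_rows(plan="0 40 6 0 -1; 0 50 8 0 -1; 0 50 8 0 -1; 0 50 8 0 -1; 0 45 8 0 -1; 0 15 2 0 -1; 0 0 0 0 -1")

```text
time_s: 20.68
eef_pos: [616.8, -257.3, 181.8]
orientation: [2.184, 0.102, -2.215]
force: [0.4, 0.6, -1.5]
gripper_width: 45.5
```

```bash
python3 go.py 620.5,-255.5,72
```

```text
t 20.68 grasp [ 615.6 -255.4  103.8] w 45.5 F [ 0.4  0.6 -1.5] j6 [-0.51  0.99] down err [-0.0152  0.025 ] yaw y -86.16
620.5,-255.5,72 tool d [31.7  1.3 -5.3]
```

>>> send_rows(plan="25 1 -4 0 -1; 8 0 0 0 -1; 0 0 0 0 -1")

```text
time_s: 21.05
eef_pos: [620.5, -252.4, 147.0]
orientation: [2.182, 0.109, -2.217]
force: [-0.7, -0.2, -1.2]
gripper_width: 45.6
```

```bash
python3 - <<'E'
from h import *
grab('scene','scene14')
im=cv2.imread('pics/scene14.png'); cv2.imwrite('pics/c14.png',cv2.resize(im[150:290,50:190],None,fx=4,fy=4,interpolation=2))
E
python3 go.py 620.5,-255.5,52
```

```text
t 21.1 grasp [ 619.3 -250.2   69.4] w 45.6 F [ 0.5  0.5 -1.2] j6 [-0.5   0.99] down err [-0.0165  0.0285] yaw y -85.98
620.5,-255.5,52 tool d [17.2  5.9 -1. ]
```

View pics/c14.png

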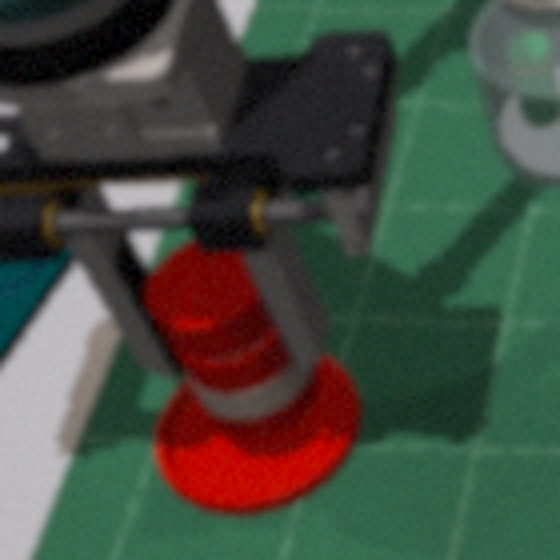

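The red pot is centred over the red coaster to within about 5 mm. I'll correct y and lower it.

>>> send_rows(plan="0 7 -1 0 -1; 11 1 0 0 -1; 2 1 0 0 -1")

```text
time_s: 21.48
eef_pos: [623.1, -261.0, 135.4]
orientation: [2.184, 0.109, -2.212]
force: [0.4, -0.4, -1.1]
gripper_width: 45.7
```

```bash
python3 go.py 620.5,-255.5,52
```

```text
t 21.48 grasp [ 622.1 -258.9   57.5] w 45.7 F [ 0.4 -0.4 -1.1] j6 [-0.51  0.98] down err [-0.0133  0.0268] yaw y -85.91
620.5,-255.5,52 tool d [ 5.6 -3.4  1.3]
```

>>> send_rows(plan="4 -2 1 0 -1; 3 0 0 0 -1; 2 0 0 0 -1")

```text
time_s: 21.85
eef_pos: [621.6, -258.8, 130.3]
orientation: [2.185, 0.108, -2.21]
force: [-1.9, 1.4, 8.8]
gripper_width: 45.6
```

```bash
python3 go.py 620.5,-255.5,52
```

```text
t 21.85 grasp [ 620.6 -256.8   52.3] w 45.6 F [-1.9  1.4  8.8] j6 [-0.51  0.99] down err [-0.0123  0.0263] yaw y -85.94
620.5,-255.5,52 tool d [ 0.3 -1.3  0. ]
```

>>> send_rows(plan="1 0 0 0 0; 1 0 0 0 0.8; 1 0 0 0 0.8; 1 0 0 0 0.8; -40 0 0 0 0.8; -50 0 0 0 0.8; 0 0 0 0 0.8")

```text
time_s: 22.72
eef_pos: [622.5, -261.0, 216.6]
orientation: [2.184, 0.109, -2.213]
force: [-0.1, -0.1, 0.7]
gripper_width: 84.6
```

```bash
python3 - <<'E'
from h import *
grab('scene','scene15')
im=cv2.imread('pics/scene15.png'); cv2.imwrite('pics/c15.png',cv2.resize(im[150:290,50:190],None,fx=4,fy=4,interpolation=2))
E
python3 go.py 604.5,258.5,165
```

```text
t 22.77 grasp [ 619.8 -258.   136. ] w 84.1 F [ 0.  -0.1 -0.4] j6 [-0.51  0.99] down err [-0.0187  0.0301] yaw y -85.96
604.5,258.5,165 tool d [ -13.2 -516.9  -20.9]
```

View pics/c15.png

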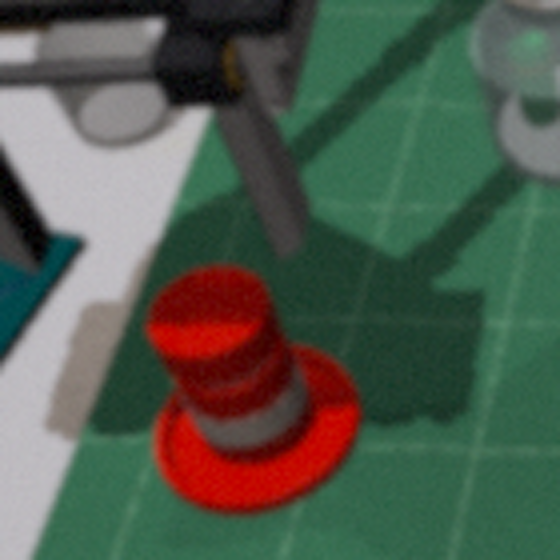

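>>> send_rows(plan="-20 -40 -2 0 0.8; 0 -57 -2 0 0.8; 0 -57 -2 0 0.8; 0 -57 -2 0 0.8; 0 -57 -2 0 0.8; 0 -57 -2 0 0.8; 0 -57 -2 0 0.8; 0 -57 -2 0 0.8; 0 -50 -2 0 0.8; 0 0 0 0 0.8")

```text
time_s: 24.02
eef_pos: [598.1, 241.9, 229.3]
orientation: [2.148, 0.11, -2.259]
force: [-1.0, -0.8, 0.5]
gripper_width: 84.5
```

```bash
python3 go.py 604.5,258.5,95
```

```text
t 24.02 grasp [594.1 244.4 151.4] w 84.5 F [-1.  -0.8  0.5] j6 [0.26 1.75] down err [-0.0513  0.0321] yaw y -86.25
604.5,258.5,95 tool d [ 56.3 -11.3 -14.1]
```

>>> send_rows(plan="0 -12 -14 0 0.8; 10 0 0 0 0.8; 10 0 0 0 0.8; 10 0 0 0 0.8; 10 0 0 0 0.8; 0 0 0 0 0.8; 0 0 0 0 0.8")

```text
time_s: 24.9
eef_pos: [605.4, 250.5, 180.4]
orientation: [2.132, 0.1, -2.27]
force: [-0.2, -0.6, -0.6]
gripper_width: 84.3
```

```bash
python3 - <<'E'
from h import *
grab('scene','scene16')
im=cv2.imread('pics/scene16.png'); cv2.imwrite('pics/c16.png',cv2.resize(im[150:290,360:500],None,fx=4,fy=4,interpolation=2))
E
python3 go.py 604.5,258.5,58
```

```text
t 24.95 grasp [600.4 252.6 102.6] w 84.2 F [-0.3  0.2 -0.2] j6 [0.27 1.76] down err [-0.0635  0.0255] yaw y -86.41
604.5,258.5,58 tool d [44.3 -4.4 -7.2]
```

View pics/c16.png

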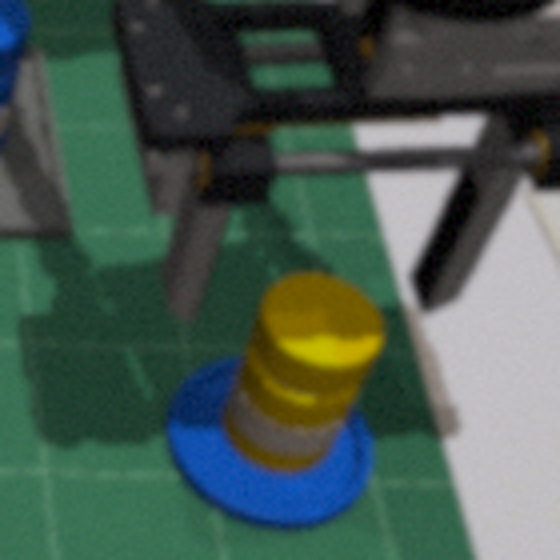

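>>> send_rows(plan="0 0 0 0 0.8; 0 0 0 0 0.8; 0 0 0 0 0.8; 0 0 0 0 0.8")

```text
time_s: 25.45
eef_pos: [606.0, 250.9, 181.7]
orientation: [2.135, 0.101, -2.268]
force: [-0.4, 0.6, -0.8]
gripper_width: 84.7
```

```bash
python3 go.py 604.5,258.5,58
```

```text
t 25.45 grasp [601.2 252.9 103.9] w 84.7 F [-0.4  0.6 -0.8] j6 [0.27 1.76] down err [-0.0609  0.0262] yaw y -86.39
604.5,258.5,58 tool d [45.7 -4.  -6.3]
```

>>> send_rows(plan="0 -4 -6 0 0.8; 47 0 0 0 0.8; 0 0 0 0 0.8; 0 0 0 0 0.8")

```text
time_s: 25.95
eef_pos: [611.7, 257.9, 136.1]
orientation: [2.142, 0.103, -2.263]
force: [0.6, -0.2, -0.7]
gripper_width: 84.6
```

```bash
python3 go.py 604.5,258.5,58
```

```text
t 25.95 grasp [607.4 260.1  58.2] w 84.6 F [ 0.6 -0.2 -0.7] j6 [0.28 1.76] down err [-0.0555  0.028 ] yaw y -86.39
604.5,258.5,58 tool d [0.4 1.4 3. ]
```

>>> send_rows(plan="0 1 2 0 0; 1 0 0 0 -1; 1 0 0 0 -1; 1 0 0 0 -1; 1 0 0 0 -1")

```text
time_s: 26.58
eef_pos: [611.5, 257.3, 136.9]
orientation: [2.151, 0.105, -2.256]
force: [-1.6, -1.5, 7.0]
gripper_width: 45.9
```

```bash
python3 go.py 604.5,258.5,58
```

```text
t 26.57 grasp [607.8 259.6  59.1] w 45.9 F [-1.6 -1.5  7. ] j6 [0.27 1.76] down err [-0.0485  0.03  ] yaw y -86.38
604.5,258.5,58 tool d [1.2 1.  3.3]
```

>>> send_rows(plan="0 0 0 0 -1; -30 0 0 0 -1; -35 0 0 0 -1; 0 0 0 0 -1")

```text
time_s: 27.08
eef_pos: [614.0, 255.1, 200.8]
orientation: [2.146, 0.104, -2.259]
force: [-0.3, 0.5, -1.4]
gripper_width: 45.7
```

```bash
python3 go.py 642.5,1,110
```

```text
t 27.07 grasp [609.9 257.4 122.9] w 45.7 F [-0.3  0.5 -1.4] j6 [0.27 1.76] down err [-0.0522  0.0289] yaw y -86.39
642.5,1,110 tool d [  3.8 258.2 -16.6]
```

>>> send_rows(plan="0 40 -2 0 -1; 0 50 -3 0 -1; 0 50 -3 0 -1; 0 50 -3 0 -1; 0 45 -3 0 -1; 0 18 -1 0 -1; 0 0 0 0 -1")

```text
time_s: 27.95
eef_pos: [640.7, -1.1, 177.4]
orientation: [2.126, 0.11, -2.278]
force: [0.1, 0.1, -1.8]
gripper_width: 45.6
```

```bash
python3 - <<'E'
from h import *
grab('scene','scene17')
im=cv2.imread('pics/scene17.png'); cv2.imwrite('pics/c17.png',cv2.resize(im[160:310,200:350],None,fx=3.5,fy=3.5,interpolation=2))
E
python3 go.py 642.5,1,59
```

```text
t 28.0 grasp [635.1   2.1  99.6] w 46.2 F [-0.5 -0.3 -0.9] j6 [-0.12  1.38] down err [-0.0702  0.0311] yaw y -86.2
642.5,1,59 tool d [ 40.    3.1 -10.1]
```

View pics/c17.png

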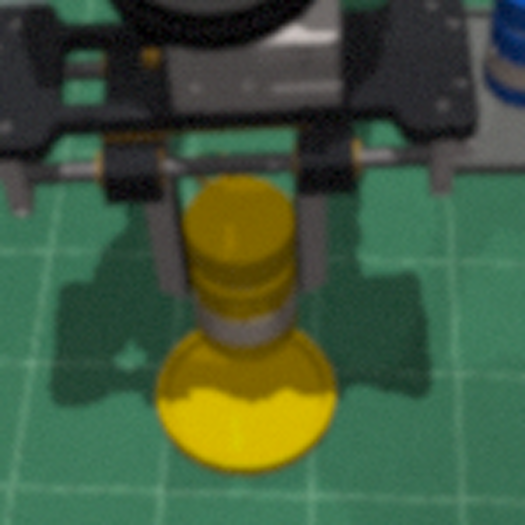

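>>> send_rows(plan="20 2 -8 0 -1; 10 1 0 0 -1; 0 0 0 0 -1")

```text
time_s: 28.38
eef_pos: [646.1, 2.5, 143.7]
orientation: [2.122, 0.118, -2.278]
force: [0.1, 0.2, -0.6]
gripper_width: 45.5
```

```bash
python3 go.py 642.5,1,59
```

```text
t 28.38 grasp [640.5   5.1  65.9] w 45.5 F [ 0.1  0.2 -0.6] j6 [-0.11  1.37] down err [-0.0722  0.0326] yaw y -85.95
642.5,1,59 tool d [ 6.6  4.4 -2.2]
```

>>> send_rows(plan="0 5 -2 0 -1; 4 1 0 0 -1; 3 0 0 0 -1")

```text
time_s: 28.75
eef_pos: [648.6, -2.6, 136.9]
orientation: [2.123, 0.119, -2.276]
force: [-3.2, 0.8, 14.2]
gripper_width: 45.6
```

```bash
python3 go.py 642.5,1,59
```

```text
t 28.75 grasp [ 6.431e+02 -1.000e-01  5.910e+01] w 45.6 F [-3.2  0.8 14.2] j6 [-0.12  1.36] down err [-0.0709  0.0325] yaw y -85.89
642.5,1,59 tool d [ 0.2 -1.1  0.5]
```

Contact is made at the expected height (14 N), so I'll release and lift.

>>> send_rows(plan="0 0 0 0 -0.1; 1 0 0 0 0.8; 1 0 0 0 0.8; 1 0 0 0 0.8; -40 0 0 0 0.8; -50 0 0 0 0.8; -20 0 0 0 0.8; 0 0 0 0 0.8")

```text
time_s: 29.75
eef_pos: [656.2, -6.4, 245.9]
orientation: [2.123, 0.119, -2.277]
force: [-0.3, 0.0, -0.4]
gripper_width: 84.6
```

```bash
python3 - <<'E'
from h import *
grab('scene','scene18')
im=cv2.imread('pics/scene18.png'); cv2.imwrite('pics/c18.png',cv2.resize(im[100:310,200:480],None,fx=2.5,fy=2.5,interpolation=2))
E
python3 go.py 443,141,165
```

```text
t 29.8 grasp [650.1  -3.7 167.2] w 84.6 F [0.8 0.3 0.6] j6 [-0.13  1.37] down err [-0.0731  0.0329] yaw y -85.92
443,141,165 tool d [  22.1 -158.9  195.1]
```

View pics/c18.png

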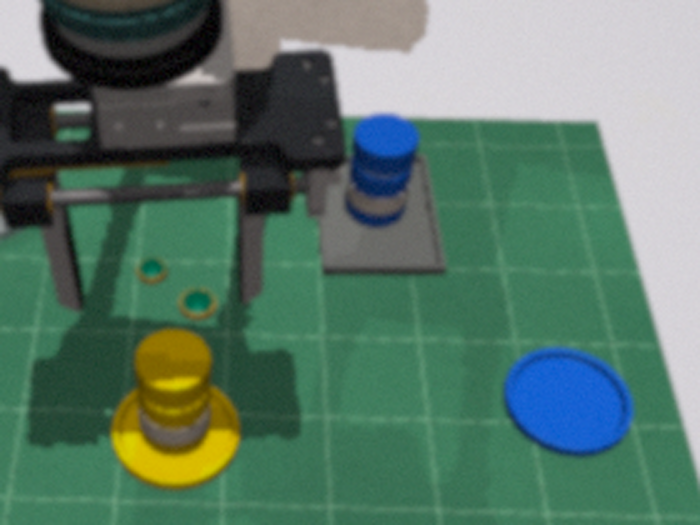

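Yellow stands in its coaster and the blue coaster is clear. Back to the blue pot in the tray.

>>> send_rows(plan="3 -32 39 0 0.8; 3 -32 39 0 0.8; 3 -32 39 0 0.8; 3 -32 39 0 0.8; 3 -31 39 0 0.8; 0 0 0 0 0.8")

```text
time_s: 30.55
eef_pos: [438.6, 141.5, 240.1]
orientation: [2.103, 0.117, -2.299]
force: [0.5, 0.1, -0.1]
gripper_width: 84.2
```

```bash
python3 go.py 443,141,95; python3 - <<'E'
from h import *
im=cv2.imread('pics/scene18.png')[...,::-1].copy()
m=cmask(im,'blue',120); n,l,st,c=cv2.connectedComponentsWithStats(m.astype(np.uint8))
for i in range(1,n):
    if st[i,4]>500: print(st[i],c[i],ray('scene',c[i],7).round(1))
E
```

```text
t 30.55 grasp [431.6 144.1 162.5] w 84.2 F [ 0.5  0.1 -0.1] j6 [0.13 1.62] down err [-0.0901  0.0331] yaw y -86.07
443,141,95 tool d [ 66.    6.5 -17. ]
[341 146  26  33 703] [352.97439545 161.56756757] [380.9 150.8   7. ]
[ 402  239   51   43 1669] [426.87537448 260.10005992] [611.5 254.8   7. ]
```

>>> send_rows(plan="0 6 -16 0 0.8; 15 0 -1 0 0.8; 15 0 -1 0 0.8; 15 0 -1 0 0.8; 0 0 0 0 0.8")

```text
time_s: 31.18
eef_pos: [464.3, 134.0, 188.6]
orientation: [2.107, 0.11, -2.297]
force: [-0.4, 0.1, 0.6]
gripper_width: 84.4
```

```bash
python3 go.py 443,141,60;  python3 - <<'E'
from h import *
grab('scene','scene19')
im=cv2.imread('pics/scene19.png'); cv2.imwrite('pics/c19.png',cv2.resize(im[90:240,280:430],None,fx=3.5,fy=3.5,interpolation=2))
E
```

```text
t 31.18 grasp [457.6 136.4 110.9] w 84.4 F [-0.4  0.1  0.6] j6 [0.11 1.6 ] down err [-0.0867  0.0309] yaw y -86.31
443,141,60 tool d [52.1 -3.6  9.9]
```

View pics/c19.png

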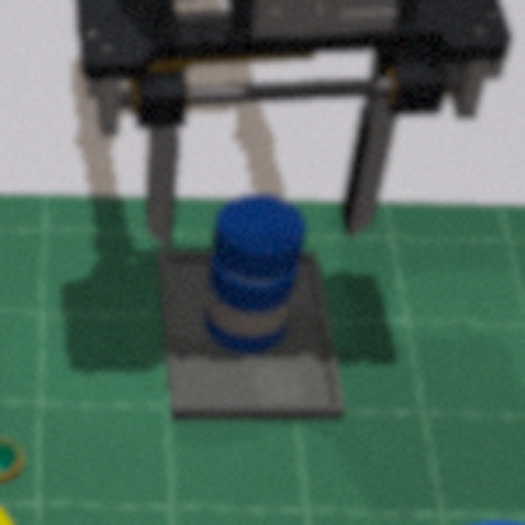

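>>> send_rows(plan="0 -4 12 0 0.8; 25 0 0 0 0.8; 0 0 0 0 0.8; 0 0 0 0 0.8")

```text
time_s: 31.72
eef_pos: [451.9, 137.8, 167.6]
orientation: [2.116, 0.109, -2.291]
force: [0.2, -0.5, -0.6]
gripper_width: 84.6
```

```bash
python3 go.py 443,141,60
```

```text
t 31.73 grasp [445.6 140.3  89.9] w 84.6 F [ 0.2 -0.5 -0.6] j6 [0.12 1.6 ] down err [-0.0806  0.0318] yaw y -86.38
443,141,60 tool d [30.   0.2  0.2]
```

>>> send_rows(plan="0 0 0 0 0.8; 0 0 0 0 0.8; 0 0 0 0 0.8; 0 0 0 0 0.8; 0 0 0 0 0.8; 0 0 0 0 0.8; 0 0 0 0 0.8; 0 0 0 0 0.8; 0 0 0 0 0.8; 0 0 0 0 0.8; 0 0 0 0 0.8; 0 0 0 0 0.8")

```text
time_s: 33.22
eef_pos: [452.9, 138.0, 169.5]
orientation: [2.12, 0.11, -2.287]
force: [0.1, -0.5, -0.1]
gripper_width: 84.6
```

```bash
python3 go.py 443,141,60
```

```text
t 33.23 grasp [446.9 140.5  91.8] w 84.6 F [ 0.1 -0.5 -0.1] j6 [0.12 1.6 ] down err [-0.0769  0.0323] yaw y -86.36
443,141,60 tool d [32.   0.5  1.5]
```

>>> send_rows(plan="33 0 1 0 0.8; 1 0 0 0 0.8; 1 0 0 0 -1; 1 0 0 0 -1; 1 0 0 0 -1; 1 0 0 0 -1; 0 0 0 0 -1")

```text
time_s: 34.1
eef_pos: [451.5, 139.4, 134.2]
orientation: [2.128, 0.111, -2.28]
force: [0.5, -0.4, -1.2]
gripper_width: 45.6
```

```bash
python3 go.py 443,141,60
```

```text
t 34.1 grasp [446.1 141.9  56.4] w 45.6 F [ 0.5 -0.4 -1.2] j6 [0.13 1.6 ] down err [-0.07    0.0328] yaw y -86.34
443,141,60 tool d [-3.4  0.6  3.4]
```

>>> send_rows(plan="-30 0 -2 0 -1; -40 0 -3 0 -1; 0 0 0 0 -1")

```text
time_s: 34.48
eef_pos: [460.8, 137.3, 203.9]
orientation: [2.124, 0.11, -2.283]
force: [-0.8, 0.2, -1.9]
gripper_width: 45.8
```

```bash
python3 go.py 610.5,255,120
```

```text
t 34.48 grasp [455.1 139.8 126.2] w 45.8 F [-0.8  0.2 -1.9] j6 [0.12 1.61] down err [-0.0731  0.0326] yaw y -86.36
610.5,255,120 tool d [  -1.5 -104.8 -162.7]
```

>>> send_rows(plan="0 -22 -33 0 -1; 0 -28 -44 0 -1; 0 -28 -44 0 -1; 0 -20 -30 0 -1; 0 0 0 0 -1; 0 0 0 0 -1")

```text
time_s: 35.22
eef_pos: [601.8, 246.2, 184.1]
orientation: [2.101, 0.103, -2.301]
force: [-0.4, -0.6, -1.8]
gripper_width: 45.7
```

```bash
python3 - <<'E'
from h import *
grab('scene','scene20')
im=cv2.imread('pics/scene20.png'); cv2.imwrite('pics/c20.png',cv2.resize(im[150:300,360:510],None,fx=3.5,fy=3.5,interpolation=2))
E
python3 go.py 610.5,255,70
```

```text
t 35.27 grasp [594.6 248.3 106.6] w 45.5 F [-0.6  0.1 -0.9] j6 [0.26 1.75] down err [-0.0913  0.0276] yaw y -86.45
610.5,255,70 tool d [ 35.1  -4.5 -19.5]
```

View pics/c20.png

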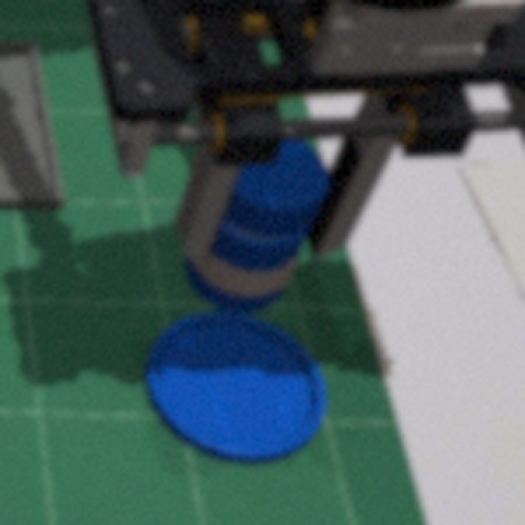

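>>> send_rows(plan="0 -4 -16 0 -1; 20 0 -2 0 -1; 10 0 -1 0 -1; 0 0 0 0 -1")

```text
time_s: 35.78
eef_pos: [618.9, 251.1, 152.9]
orientation: [2.106, 0.102, -2.3]
force: [-0.6, -0.5, -2.4]
gripper_width: 45.6
```

```bash
python3 go.py 611,255,57
```

```text
t 35.77 grasp [612.  253.3  75.2] w 45.6 F [-0.6 -0.5 -2.4] j6 [0.26 1.75] down err [-0.089   0.0281] yaw y -86.56
611,255,57 tool d [18.3 -1.2 -0.7]
```

>>> send_rows(plan="12 -1 0 0 -1; 2 0 0 0 -1; 0 0 0 0 -1")

```text
time_s: 36.15
eef_pos: [618.1, 252.6, 139.3]
orientation: [2.108, 0.102, -2.298]
force: [0.8, 0.9, -1.9]
gripper_width: 45.4
```

```bash
python3 go.py 611,255,57; python3 - <<'E'
from h import *
grab('scene','scene21')
im=cv2.imread('pics/scene21.png'); cv2.imwrite('pics/c21.png',cv2.resize(im[150:300,360:510],None,fx=3.5,fy=3.5,interpolation=2))
E
python3 go.py 611,255,57
```

```text
t 36.15 grasp [611.3 254.8  61.6] w 45.4 F [ 0.8  0.9 -1.9] j6 [0.26 1.75] down err [-0.087   0.0287] yaw y -86.57
611,255,57 tool d [ 4.6 -0.1 -0.1]
t 36.2 grasp [611.2 254.8  61.6] w 45.5 F [-0.5  0.9 -1.4] j6 [0.26 1.75] down err [-0.0872  0.0287] yaw y -86.57
611,255,57 tool d [ 4.6 -0.  -0.2]
```

View pics/c21.png

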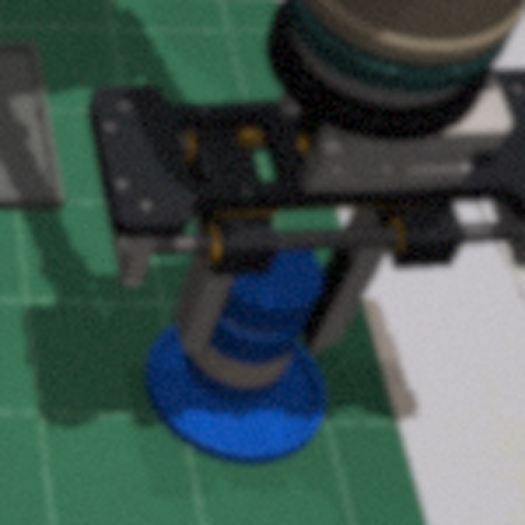

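The blue pot is centred in the blue coaster, about 5 mm above its floor. I'll lower it.

>>> send_rows(plan="3 0 0 0 -1; 2 0 0 0 -1; 2 0 0 0 -1")

```text
time_s: 36.58
eef_pos: [617.8, 252.9, 133.8]
orientation: [2.11, 0.103, -2.297]
force: [-2.7, -0.8, 9.9]
gripper_width: 45.8
```

```bash
python3 go.py 611,255,57
```

```text
t 36.58 grasp [611.1 255.2  56.2] w 45.8 F [-2.7 -0.8  9.9] j6 [0.26 1.75] down err [-0.0854  0.0292] yaw y -86.56
611,255,57 tool d [-0.8  0.2  0.2]
```

>>> send_rows(plan="0 0 0 0 -0.1; 1 0 0 0 0.8; 1 0 0 0 0.8; 1 0 0 0 0.8; -40 0 0 0 0.8; -50 0 0 0 0.8; -30 0 0 0 0.8; -30 0 30 0 0.8; 0 0 50 0 0.8; 0 0 50 0 0.8; 0 0 50 0 0.8; 0 0 0 0 0.8; 0 0 0 0 0.8")

```text
time_s: 38.2
eef_pos: [448.2, 237.0, 299.5]
orientation: [2.115, 0.104, -2.295]
force: [0.2, 0.5, -0.3]
gripper_width: 84.7
```

```bash
python3 - <<'E'
from h import *
grab('scene','scene22'); grab('top','top22')
E
python3 go.py
```

```text
t 38.3 grasp [442.1 239.4 221.5] w 84.7 F [ 0.5 -0.1 -0.1] j6 [0.32 1.82] down err [-0.0834  0.0306] yaw y -86.63
```

View pics/scene22.png

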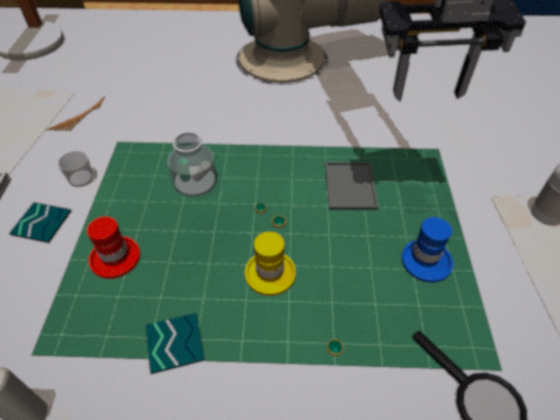

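View pics/top22.png

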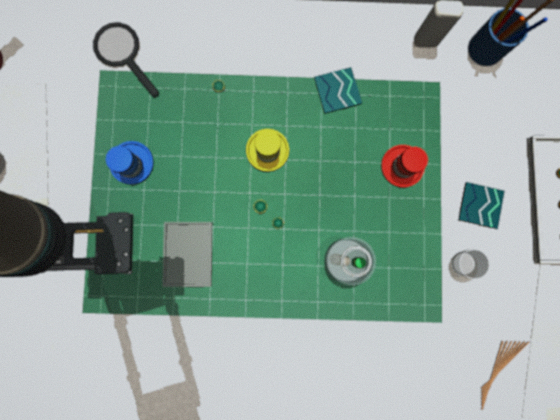

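All three pots stand in their own coasters (scene view: red (107,245), yellow (270,262), blue (431,248)). The tray is empty and both plugs are in the jar. One numeric check before handing in.

```bash
python3 - <<'E'
from h import *
C={'red':(620,-255.5),'yellow':(642,1.3),'blue':(610,255)}
for n in('top','scene'):
    im,d=grab(n)
    for c,xy in C.items():
        P=pts(n,d,cmask(im,c,100,40)); P=P[np.hypot(*(P[:,:2]-xy).T)<45]
        t=P[P[:,2]>76]; f=np.linalg.lstsq(np.c_[t[:,:2]-t[:,:2].mean(0),np.ones(len(t))],t[:,2],rcond=None)[0]
        print(n,c,len(t),'lid mid',((t.max(0)+t.min(0))/2)[:2].round(1),'off',(((t.max(0)+t.min(0))/2)[:2]-xy).round(1),'z',f[2].round(1),'slope',f[:2].round(3))
E
```

```text
top red 499 lid mid [ 615.1 -254.2] off [-4.9  1.3] z 78.5 slope [-0.004 -0.004]
top yellow 516 lid mid [636.6   2.4] off [-5.4  1.1] z 78.4 slope [0.003 0.002]
top blue 521 lid mid [599.1 254.6] off [-10.9  -0.4] z 78.6 slope [-0.005 -0.006]
scene red 551 lid mid [ 619.5 -256.7] off [-0.5 -1.2] z 79.7 slope [-0.013 -0.01 ]
scene yellow 599 lid mid [640.6  -0.8] off [-1.4 -2.1] z 79.7 slope [-0.013 -0.004]
scene blue 549 lid mid [602.8 252. ] off [-7.2 -3. ] z 79.8 slope [-0.011  0.01 ]
```

```bash
python3 -c "
from workcell import manip
print(manip.close_job())"
```

```text
the job is handed in; nothing more can be done
None
```

The job is done and handed in at about 38 s of the 136 s allowed. I put the pearl plug, then the green one, through the jar neck. Then I moved blue to the tray and let it go, red to the red coaster, yellow to the yellow coaster, and blue from the tray to the blue coaster.

**Last checks:** both views show the plugs in the jar, the tray empty, and each pot upright in the coaster of its own colour with the gripper clear. Lid tops measured 78.4–79.8 mm (79 mm expected when flat), with slopes of about 0.013 or less.

**Disagreements and drift:**
- **Camera mismatch:** the two cameras disagreed by about 3 to 5 mm in x. I mostly used their average, leaning on the scene view where it agreed with the arm's own position.
- **Blue pot off-centre:** it sits about 7 to 11 mm off its coaster's centre, against 13 mm of clearance. Both cameras read it as flat on the floor.
- **Tool tilt:** the tool slowly drifted to about 5° of tilt during the moves, and the move rows gave no way to correct it. I estimate each pot leaned only about 1–2° while carried. Each was lowered until it touched the floor before I let go, with forces up to about 14 N.

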